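# Refit the loose knob of the shop radio and hold it in

### The arm

A 6-joint arm with a two-finger parallel gripper is mounted at the origin on a cart in front of the work surface, level with it; the furniture and walls round the work are solid. World frame = base frame: x ahead of the robot, y to its left, z up, the work surface at z = 0. Lengths are in m, angles in rad, forces in N, time in s.
With the tool pointing down it reaches from about 0.35 to 0.775 m from the base axis. Payload 5.5 kg.
Tool frame: the origin (TCP) lies midway between the tips of the shut fingers; the grasp point (between the pads) lies 19 mm behind it; z points along the fingers, y is the line along which they close (so a half turn about z gives the same grasp; the last joint's range is limited). The gripper opens to 85 mm and grips with 20 to 120 N. Pads are 22 mm wide; open, the fingers measure 114 mm over their backs; the gripper's body (76 mm by 85 mm) begins 54 mm behind the grasp point. The pads swing forward as they close: fully open they stand 13 mm farther back than shut.
Start: joints at [1.033, 0.313, 0.046, 1.304, 0, 1.431], TCP at [0.223, 0.53, 0.231] pointing down, gripper open.
Joint ranges: [-2.76, 2.76], [-0.86, 1.69], [-1.03, 1.26], [-2.2, 2.34], [-1.47, 1.5], [-3.14, 3.14]. Speed limits (rad/s): [2.57, 2.57, 3.14, 3.14, 3.14, 3.14].

### API

Orientations are given as a unit quaternion [w, x, y, z].
In Python, from workcell import telemetry, imaging, env gives the robot as it stands. The module is installed in compiled form; this text tells all that it offers.
- The arm moves only by the tool step_arm, never from a script. Its argument "moves" is a list of rows, each a list of 3 entries, a list of its own where there are three numbers: the shift along the tool's x, y, z in mm, then the turn, a rotation vector about the tool's x, y, z in rad, then the finger opening in mm, from 0 to 85.4. A call has 1 to 8 rows; each row is the pose to reach, as a shift and turn from the pose commanded when the call began, along the tool's axes at that moment; what a row does not reach only later rows make up. A row lasts 1/12 s, in which the tool goes at most 41.7 mm and 7.16 degrees, less where a joint would pass 70% of its speed; a pose out of reach is approached as far as the arm can. A call with a gripper value outside its range is refused whole. The fingers move at their own pace and stop on an object; "grip_force" is the grip in N (left out, the last holds). Time passes only in rows, so rows that repeat a pose let the fingers close. It gives the time, the measured TCP pose, the force, the opening and the grip force at its end, in the units of the state.
- telemetry.get_state(): the state, without advancing time (a new reading comes with each control period).
- imaging.read_camera(name): name is "scene" or "side" or "wrist"; returns the picture (420x560x3 uint8, red, green, blue); there is no depth.
- imaging.camera_params(name): a dict with "camera_matrix" (3x3 intrinsics, pixels), "pose" (4x4, takes a point from camera to world coordinates). Camera axes: x right, y up, looking along -z (the intrinsics and any distortion apply to the point x, -y, -z); pixel columns grow to the right and rows downward; lengths in m; the calibration is good to about 2 mm. The wrist camera is an equidistant fisheye: a pixel r from the principal point sees the ray r / f radians off the axis. A picture is of the moment at which its call begins: read the wrist's pose just before it. camera_params takes no time and is no camera call; for the wrist camera it gives the pose at the moment of the call.
- env.hand_in(): hands the job in; it is judged then, once.
The state is a dict: "clock": time; "joint_pos": joint angles; "qvel": joint speeds; "tau": joint torques, N m; "tcp_pos": TCP position; "orientation": TCP orientation; "wrist_force": force on the tool from outside, world axes, zero at the start; "ft_torque": the same for the moment, N m; "finger_gap": finger opening in m; "grip_force": force on a finger pad.
Only numpy, scipy, OpenCV 4.12 (cv2) and the standard library are available. Lean on these libraries where they do the work, as an engineer would, in place of code of your own. Each camera call takes 0.05 s, during which the arm holds its last target. There are 200 camera calls.

### The job

The control knob has come off the shop's counter-top radio. Pick the knob up gently by its grip bar (the plastic is brittle: keep the grip under about 40 N a finger), turn it so that its flat matches the flat of the radio's D-shaft, push it fully home on the shaft and keep pressing so that the sprung shaft stays pushed in at least half-way, with no more than about 15 N. Finish while still gripping the knob and pressing it in, and leave the things round about where they are.

Things in the scene. Friction and masses are not known exactly. Their poses are not given: they have to be found in the camera images.
- knob: loose black radio knob, 45 g, standing bore down on the counter. Origin: centre of its underside; z up. Round skirt 44 mm across, 22 mm high; on it an upright flat-sided grip bar along x, 42 mm long, 14 mm wide (y), 22 to 50 mm above the underside. D-shaped bore from below, 16 mm deep, 15.8 mm across, its flat 4.8 mm from the axis on the +x side. White pointer line on the bar's +x half
- knob_grip (a point): point on the knob's axis, half-way up its grip bar: 36 mm above the knob's underside and 20 mm above the inner end of the bore. Same axes as the knob (x along the bar, towards the pointer line and the bore's flat)
- radio: compact radio 120 x 190 x 55 mm, fixed to the counter; grey with wooden ends and a slatted front. Origin: centre of its underside; y along its length, front towards -x, z up. The shaft stands upright on its top panel, 5 mm towards the front and 45 mm towards +y of the middle
- shaft_tip (a point): centre of the top end of the radio's upright steel D-shaft, 79 mm above the counter and 24 mm above the radio's top when not pressed. z up; x points square out of the flat. 14 mm across, flat 4 mm from the axis, top edge chamfered 1.5 mm. With the knob home, knob_grip is 20 mm straight above and the x axes agree. Clearance about 0.8 mm; the knob goes on only if the flats agree to about 0.15 rad
- spindle (a joint): turn of the shaft on the radio (rad, anticlockwise seen from above, 0: flat towards the radio's +x). It turns stiffly (0.06 N m) and stops at -1.2 and 1.2
- shaft (a joint): how far the shaft is pushed into the radio (m): 0 out, 0.006 fully in. A spring pushes it out with 2 N at the start and 11 N when fully in, about 7 N half-way; it comes out again when let go
- coaster_stack: stack of round cork coasters, 70 mm across, 19 mm high; a bystander. Origin: centre of underside
- card_pack: banded pack of small cards, 84 x 54 x 18 mm, lying flat; a bystander. Origin: centre of underside
- bulldog_clip: bulldog clip with receipts, 50 x 63 x 12 mm, lying flat; a bystander. Origin: centre of underside
- drink_dispenser: tall glass drink dispenser on a wire stand, 228 x 220 x 428 mm, standing fixed in a low wooden tray to the left of the knob: an obstacle for the arm on its way. Origin: centre of its underside
Things that resemble listed ones, but are neither listed nor needed, are in the scene too. Of the things shaped like the knob, the black one is meant.

How it is judged:
By the outcome, as a careful person would: the job done as asked, in the order asked, and still so for the second after the job is handed in, while the arm keeps its last pose, push and grip.
It also fails if it takes over 45 s, if anything falls off the work surface, if the arm or the gripper's body presses on something with over 40 N, if the wrist force passes 120 N, or if a joint passes its speed limit or range.

## Working session

There is one attempt and no reset: what is moved stays moved. The work goes in short steps, Python scripts to look and compute and a tool call to move; the robot and the scene stay as the last step left them, time stands still between calls to the robot, and variables do not carry over. Pictures are saved under pics/ and viewed, at most 10 in all, crops included, and the job is handed in when it is done.

Besides the shell and the picture viewer there is one more tool, called after "Call:" by a JSON object that holds its "name" and its "arguments", one argument or row to a line. step_arm: Moves the arm, as the interface text tells. Its arguments: {"type":"object","properties":{"moves":{"type":"array"},"grip_force":{"type":"number"}},"required":["moves"]}

```bash
mkdir -p pics; cat > h.py <<'E'
import numpy as np, cv2
from workcell import telemetry, imaging, env
def snap(n,f):
    P=imaging.camera_params(n); im=imaging.read_camera(n); cv2.imwrite('pics/'+f,im[:,:,::-1]); np.save('pics/'+f+'.npy',np.array([P['camera_matrix'],P['pose'][:3,:3],],dtype=object) if 0 else np.vstack([P['camera_matrix'],P['pose'][:,:3],P['pose'][:3,3][None]])); return im,P
def ray(P,n,uv):
    K=np.array(P['camera_matrix']);T=np.array(P['pose'])
    a=(uv[0]-K[0,2])/K[0,0]; b=(uv[1]-K[1,2])/K[1,1]
    if n=='wrist':
        r=np.hypot(a,b); s=np.sin(r)/r if r>1e-9 else 1; d=np.array([a*s,-b*s,-np.cos(r)])
    else: d=np.array([a,-b,-1.])
    return T[:3,3],T[:3,:3]@d
def onz(P,n,uv,z):
    o,d=ray(P,n,uv); return o+d*(z-o[2])/d[2]
E
python3 - <<'E'
from h import *
s=telemetry.get_state();print(s)
ims=[]
for n in ['scene','side','wrist']:
    im,P=snap(n,n+'0.png'); ims.append(im); print(n,P)
E
```

```text
{'clock': 0.0, 'joint_pos': array([1.03340899e+00, 3.14018703e-01, 4.49764319e-02, 1.30359164e+00,
       2.96269047e-05, 1.43124125e+00]), 'qvel': array([ 2.03845072e-03, -1.73397185e-03, -2.14267634e-04,  1.60358955e-03,
       -4.78029254e-05, -4.86865484e-04]), 'tau': array([-1.90667255e-03, -4.80628610e+01,  2.98535603e+01,  1.94137869e-02,
       -2.64098026e-04, -1.48560025e-05]), 'tcp_pos': array([0.22248144, 0.52966377, 0.23039741]), 'orientation': array([-3.19054015e-04,  1.97606882e-01,  9.80280917e-01, -8.61745120e-04]), 'wrist_force': array([-0.02393283,  1.19663208,  0.28529649]), 'ft_torque': array([-0.11002305, -0.03132974, -0.01116006]), 'grip_force': 0.0, 'finger_gap': 0.08534369903752267}
scene {'camera_matrix': array([[457.52887401,   0.        , 274.74587845],
       [  0.        , 457.52887401, 209.33542465],
       [  0.        ,   0.        ,   1.        ]]), 'pose': array([[ 0.41867607,  0.53377685, -0.73470581, -0.24412932],
       [-0.90796632,  0.23041778, -0.35000688, -0.40253458],
       [-0.01753629,  0.81362763,  0.58112181,  0.67425106],
       [ 0.  
[... 214 characters left out ...]
.        ]]), 'pose': array([[-0.92384288,  0.16010036, -0.34768119,  0.11374214],
       [-0.3821827 , -0.33543761,  0.86105632,  0.84934116],
       [ 0.02123008,  0.92835849,  0.37107924,  0.44885149],
       [ 0.        ,  0.        ,  0.        ,  1.        ]])}
wrist {'camera_matrix': array([[325.1922621 ,   0.        , 283.49470848],
       [  0.        , 325.1922621 , 208.50632111],
       [  0.        ,   0.        ,   1.        ]]), 'pose': array([[ 0.38702078, -0.87251538, -0.2982144 ,  0.14645786],
       [ 0.92206959,  0.36565699,  0.12681732,  0.56226983],
       [-0.00160588, -0.32405537,  0.94603675,  0.37400789],
       [ 0.        ,  0.        ,  0.        ,  1.        ]])}
```

View pics/scene0.png

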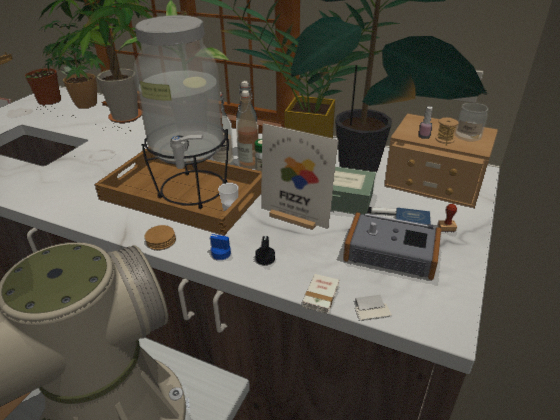

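View pics/side0.png

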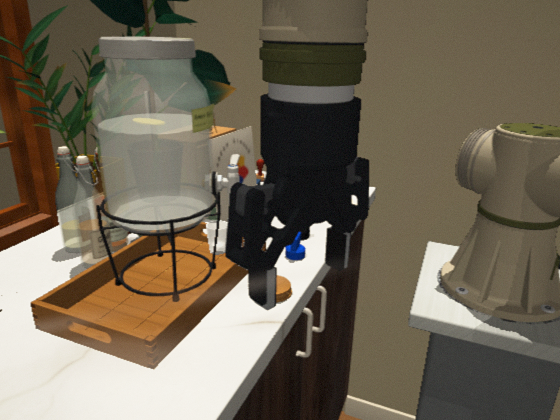

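The scene picture shows the black knob at about (265,252), the blue lookalike at (221,247) and the shaft at (373,228) on the radio. The dispenser and sign stand behind them, and in the side view the gripper hides the knob.

```bash
python3 - <<'E'
from h import *
im=cv2.imread('pics/scene0.png')
a=cv2.resize(im[228:273,235:300],None,fx=6,fy=6,interpolation=cv2.INTER_CUBIC)
b=cv2.resize(im[205:275,335:445],None,fx=4,fy=4,interpolation=cv2.INTER_CUBIC)
c=np.zeros((600,800,3),np.uint8);c[:270,:390]=a;c[300:580,:440]=b
w=cv2.imread('pics/wrist0.png');c[:300,400:800]=cv2.resize(w,(400,300))
cv2.imwrite('pics/c1.png',cv2.convertScaleAbs(c,alpha=1.5))
P=imaging.camera_params('scene')
for n,uv,z in [('knob',(265,256),.011),('shaft',(373.5,225),.079),('radio',(346,243),.055),('radioR',(438,252),.055),('radBL',(356,218),.055),('radBR',(438,226),.055),('blue',(221,250),.011)]: print(n,onz(P,'scene',uv,z).round(4))
E
```

```text
knob [ 0.4267 -0.0569  0.011 ]
shaft [ 0.5396 -0.2606  0.079 ]
radio [ 0.4876 -0.2182  0.055 ]
radioR [ 0.5348 -0.3983  0.055 ]
radBL [ 0.5809 -0.2121  0.055 ]
radBR [ 0.6237 -0.3848  0.055 ]
blue [0.4056 0.0416 0.011 ]
```

View pics/c1.png

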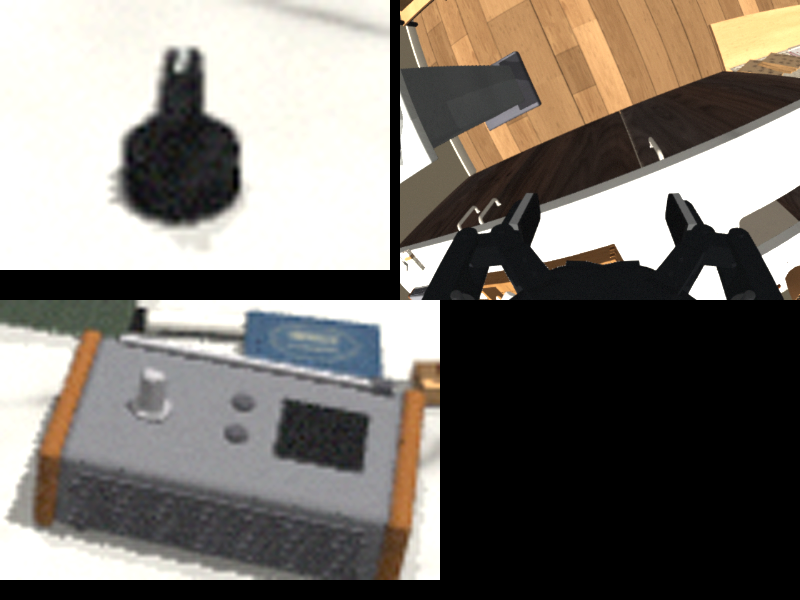

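```bash
python3 - <<'E'
from h import *
P=imaging.camera_params('scene')
for n,uv,z in [('trayL',(98,185),.045),('trayR',(235,220),.045),('trayBR',(263,180),.04),('wireF',(195,205),.02),('wireL',(158,190),.02),('wireR',(228,172),.02),('lidL',(138,28),.42),('lidR',(205,28),.42),('lidF',(172,43),.41),('signL',(263,215),0.02),('signR',(328,225),.02),('tap',(180,165),.14),('cup',(228,195),.06),('signtop',(263,125),.2)]: print(n,onz(P,'scene',uv,z).round(3))
E
```

```text
trayL [0.468 0.442 0.045]
trayR [0.477 0.043 0.045]
trayBR [0.666 0.063 0.04 ]
wireF [0.521 0.183 0.02 ]
wireL [0.541 0.311 0.02 ]
wireR [0.694 0.186 0.02 ]
lidL [0.58  0.313 0.42 ]
lidR [0.632 0.173 0.42 ]
lidF [0.54  0.196 0.41 ]
signL [0.55  0.008 0.02 ]
signR [ 0.575 -0.149  0.02 ]
tap [0.506 0.198 0.14 ]
cup [0.542 0.097 0.06 ]
signtop [0.661 0.055 0.2  ]
```

Call:
{"name": "step_arm", "arguments": {
  "moves": [
    [[-26,-29,2],[0,0,-0.1],85],
    [[-52,-58,4],[0,0,-0.2],85],
    [[-78,-87,6],[0,0,-0.3],85],
    [[-104,-115,8],[0,0,-0.4],85],
    [[-130,-144,10],[0,0,-0.5],85],
    [[-156,-173,12],[0,0,-0.6],85],
    [[-182,-202,14],[0,0,-0.7],85],
    [[-208,-231,15],[0,0,-0.8],85]
  ]
}}

```text
clock: 0.82
tcp_pos: [0.3236, 0.239, 0.2161]
orientation: [-0.0, -0.197, 0.98, -0.0]
wrist_force: [1.2, 0.5, -0.6]
finger_gap: 0.0848
grip_force: 0.0
```

Call:
{"name": "step_arm", "arguments": {
  "moves": [
    [[2,-38,2],[0,0,0],85],
    [[5,-78,4],[0,0,0],85],
    [[7,-117,6],[0,0,0],85],
    [[10,-156,8],[0,0,0],85],
    [[12,-195,10],[0,0,0],85],
    [[14,-235,12],[0,0,0],85],
    [[17,-274,14],[0,0,0],85],
    [[19,-313,16],[0,0,0],85]
  ]
}}

```text
clock: 1.48
tcp_pos: [0.4253, -0.0578, 0.2003]
orientation: [0.0, -0.194, 0.981, 0.0]
wrist_force: [0.4, 1.3, -0.3]
finger_gap: 0.0848
grip_force: 0.0
```

```bash
python3 - <<'E'
from h import *
import time
im,P=snap('wrist','w1.png');s=telemetry.get_state();print(s['tcp_pos'],s['orientation'])
im,P=snap('wrist','w1.png')
np.savez('w1.npz',K=P['camera_matrix'],T=P['pose'])
E
```

```text
[ 0.42863371 -0.06385381  0.20004057] [ 9.14827558e-04 -1.91311700e-01  9.81525610e-01 -2.54426556e-03]
```

View pics/w1.png

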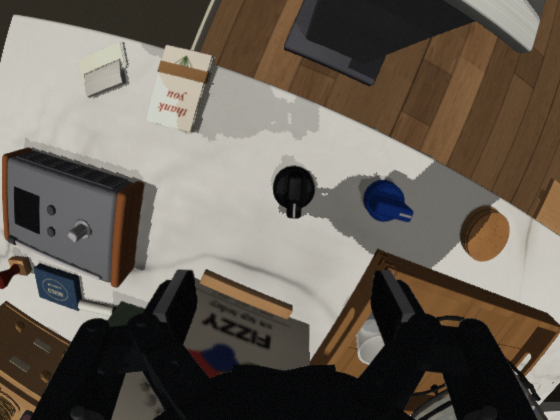

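The wrist view shows the knob at (293,187) with its pointer at (294,212), towards the bottom of the image (tool -x). The shaft is at (80,231). I'll zoom in on both.

```bash
python3 - <<'E'
from h import *
im=cv2.imread('pics/w1.png')
a=cv2.resize(im[155:230,260:330],None,fx=5.5,fy=5.5,interpolation=cv2.INTER_CUBIC)
b=cv2.resize(im[205:255,50:110],None,fx=6.5,fy=6.5,interpolation=cv2.INTER_CUBIC)
c=np.zeros((600,800,3),np.uint8);c[:a.shape[0],:a.shape[1]]=cv2.convertScaleAbs(a,alpha=2.5,beta=10);c[:b.shape[0],400:400+b.shape[1]]=b
cv2.imwrite('pics/c2.png',c)
E
```

```text
(no output)
```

View pics/c2.png

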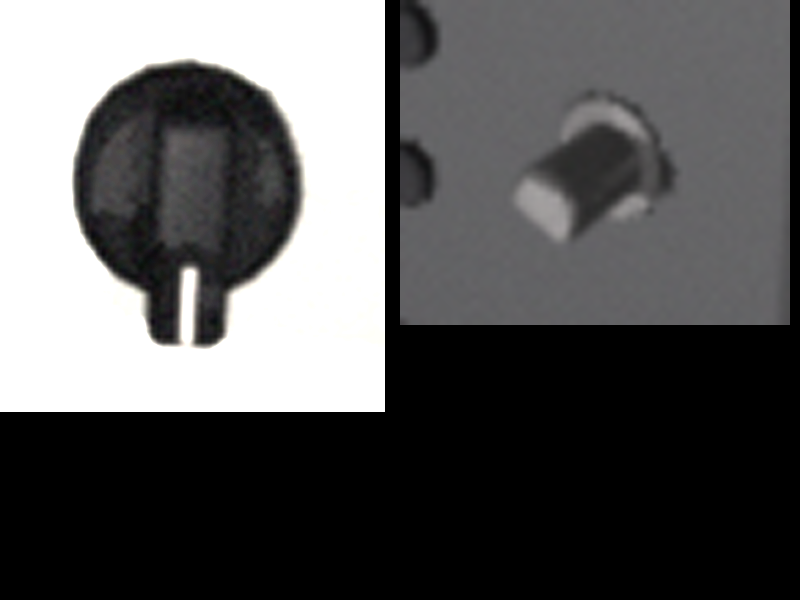

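```bash
python3 - <<'E'
from h import *
d=np.load('w1.npz');P=dict(camera_matrix=d['K'],pose=d['T'])
f=lambda u,v,z: onz(P,'wrist',(260+u/5.5,155+v/5.5),z)
c=f(188,178,.013)
im=cv2.imread('pics/w1.png').max(2);m=((im<60)*255).astype(np.uint8)[150:203,265:325]
a=f(190,268,.05);b=f(186,345,.05)
print('skirt',c,'line',a,b,'end yaw',np.arctan2(*(b-a)[1::-1]))
# bar edges lower portion
l0=f(150,290,.05);l1=f(148,340,.05);r0=f(230,290,.05);r1=f(227,340,.05)
for p,q in((l0,l1),(r0,r1)): print(p,q,np.arctan2(*(q-p)[1::-1]))
print('skirt extremes L/R/T', f(75,180,.02),f(302,180,.02),f(188,62,.02),f(188,290,.022))
s=telemetry.get_state();print(s['tcp_pos'],s['orientation'],s['finger_gap'])
print('shaft top',onz(P,'wrist',(50+145/6.5,205+208/6.5),.079))
E
```

```text
skirt [ 0.43150236 -0.05193167  0.013     ] line [ 0.43729159 -0.05020291  0.05      ] [ 0.45065537 -0.04536694  0.05      ] end yaw 0.34721113915539614
[ 0.44361343 -0.05507706  0.05      ] [ 0.45230297 -0.05189122  0.05      ] 0.3514118413629337
[ 0.43837245 -0.04222181  0.05      ] [ 0.4470829  -0.03906912  0.05      ] 0.34727531301649445
skirt extremes L/R/T [ 0.43815941 -0.07230468  0.02      ] [ 0.42202548 -0.03285268  0.02      ] [ 0.40932915 -0.06135399  0.02      ] [ 0.44966347 -0.04460966  0.022     ]
[ 0.42720375 -0.06061939  0.20000701] [ 4.33239855e-04 -1.90583689e-01  9.81670439e-01 -9.04609250e-04] 0.08509167865391691
shaft top [ 0.54941962 -0.25516728  0.079     ]
```

Call:
{"name": "step_arm", "arguments": {
  "moves": [
    [[-6,6,0],[0,0,0.034],85],
    [[-6,6,35],[0,0,0.034],85],
    [[-6,6,70],[0,0,0.034],85],
    [[-6,6,100],[0,0,0.034],60],
    [[-6,6,120],[0,0,0.034],50],
    [[-6,6,120],[0,0,0.034],50],
    [[-6,6,120],[0,0,0.034],50]
  ]
}}

```text
clock: 2.17
tcp_pos: [0.4274, -0.047, 0.0799]
orientation: [-0.001, -0.178, 0.984, 0.001]
wrist_force: [-0.1, -0.8, 0.2]
finger_gap: 0.05
grip_force: 0.0
```

```bash
python3 - <<'E'
from h import *
for i in range(2):
    s=telemetry.get_state();print(s['tcp_pos'],s['orientation'],s['finger_gap']); im,P=snap('wrist','w2.png')
np.savez('w2.npz',K=P['camera_matrix'],T=P['pose'])
g=im.astype(float)/255; g=(255*g**0.6).astype(np.uint8)
cv2.imwrite('pics/c3.png',cv2.resize(g[100:400,160:420,::-1],None,fx=2,fy=2))
E
```

```text
[ 0.42736644 -0.04699944  0.0798662 ] [-1.35351302e-03 -1.77690805e-01  9.84085089e-01  8.27140626e-04] 0.049966703539785856
[ 0.42872384 -0.0474997   0.08105088] [-4.84671540e-05 -1.77669851e-01  9.84090140e-01  1.37095852e-04] 0.04985433389877063
```

View pics/c3.png

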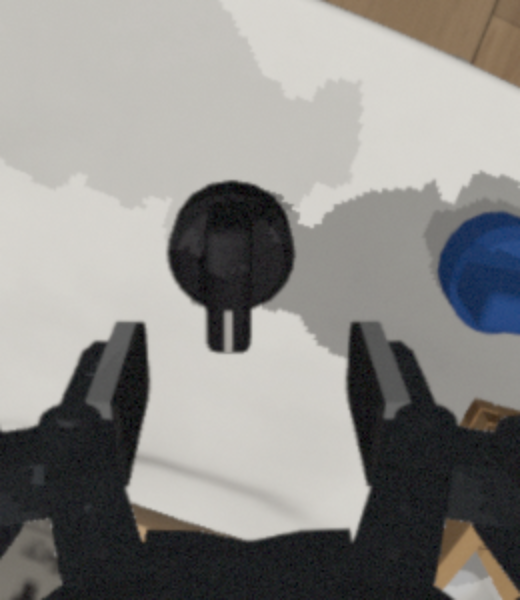

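```bash
python3 - <<'E'
from h import *
from scipy.spatial.transform import Rotation as R
d=np.load('w2.npz');P=dict(camera_matrix=d['K'],pose=d['T'])
f=lambda u,v,z: onz(P,'wrist',(160+u/2,100+v/2),z)
b=f(228.5,352,.05);a=f(228.5,310,.05);c=f(231,245,.013)
print(a,b,c,np.arctan2(*(b-a)[1::-1]))
ax=b-.021*np.array([np.cos(.35),np.sin(.35),0]);print('axis',ax)
s=telemetry.get_state();q=s['orientation'];r=R.from_quat([q[1],q[2],q[3],q[0]]).as_matrix();print(s['tcp_pos']);print(r.T@(ax-s['tcp_pos'])*1e3, r.T@(c-s['tcp_pos'])*1e3, r[:,0])
cc=np.linalg.inv(P['pose'])@np.append(s['tcp_pos'],1);print('tcp in cam',cc)
E
```

```text
[ 0.43695175 -0.05071403  0.05      ] [ 0.45082348 -0.04572369  0.05      ] [ 0.43083891 -0.05299981  0.013     ] 0.34533348526953445
axis [ 0.43109665 -0.05292454  0.05      ]
[ 0.42956329 -0.0478524   0.08174294]
[ 0.38284177 -5.25895431 31.74726621] [ 0.70465689 -5.20534531 68.74680209] [-0.93690631 -0.34957752 -0.00146017]
tcp in cam [-2.68854479e-04 -3.26467643e-02 -1.62168572e-01  1.00000000e+00]
```

Call:
{"name": "step_arm", "arguments": {
  "moves": [
    [[0,-5.3,0],[0,0,0.01],50],
    [[0,-5.3,25],[0,0,0.01],50],
    [[0,-5.3,45],[0,0,0.01],50],
    [[0,-5.3,53],[0,0,0.01],50],
    [[0,-5.3,54],[0,0,0.01],50],
    [[0,-5.3,54],[0,0,0.01],50]
  ],
  "grip_force": 25
}}

```text
clock: 2.77
tcp_pos: [0.4309, -0.0531, 0.027]
orientation: [0.0, -0.172, 0.985, -0.0]
wrist_force: [0.7, 0.2, 0.2]
finger_gap: 0.0499
grip_force: 0.0
```

```bash
python3 - <<'E'
from h import *
for i in range(3):
    s=telemetry.get_state();print(s['tcp_pos'],s['orientation'],s['finger_gap'],s['wrist_force']); im,P=snap('wrist','w3.png')
E
```

```text
[ 0.4308899  -0.05313615  0.02700914] [ 1.52357912e-04 -1.72285481e-01  9.85047049e-01 -3.25924984e-05] 0.04987578895146862 [0.66967101 0.23100546 0.1715283 ]
[ 0.43134819 -0.0532462   0.02742203] [ 6.06564093e-04 -1.72309305e-01  9.85042668e-01 -2.78180659e-04] 0.049930969847721864 [ 1.01045164 -0.07025885  0.11759771]
[ 0.43161899 -0.05331509  0.02760632] [ 9.19774012e-04 -1.72322830e-01  9.85040008e-01 -4.23406919e-04] 0.049948757923800345 [-0.7051796   0.05321359  0.33245177]
```

Well aligned, so I'll close the fingers.

Call:
{"name": "step_arm", "arguments": {
  "moves": [
    [[0,0,0],[0,0,0],40],
    [[0,0,0],[0,0,0],30],
    [[0,0,0],[0,0,0],22],
    [[0,0,0],[0,0,0],16],
    [[0,0,0],[0,0,0],13],
    [[0,0,0],[0,0,0],10],
    [[0,0,0],[0,0,0],10],
    [[0,0,0],[0,0,0],10]
  ],
  "grip_force": 25
}}

```text
clock: 3.58
tcp_pos: [0.4307, -0.0529, 0.0267]
orientation: [0.0, -0.172, 0.985, -0.0]
wrist_force: [-0.4, -0.0, 5.1]
finger_gap: 0.0137
grip_force: 24.7
```

Call:
{"name": "step_arm", "arguments": {
  "moves": [
    [[0,0,-15],[0,0,0],10],
    [[0,0,-45],[0,0,0],10],
    [[-3,-12,-80],[0,0,0],10],
    [[-9,-40,-110],[0,0,0],10],
    [[-18,-75,-130],[0,0,0],10],
    [[-27,-113,-145],[0,0,0],10],
    [[-36,-151,-160],[0,0,0],10],
    [[-45,-189,-170],[0,0,0],10]
  ],
  "grip_force": 30
}}

```text
clock: 4.25
tcp_pos: [0.5381, -0.217, 0.1979]
orientation: [0.001, -0.173, 0.985, -0.0]
wrist_force: [-0.0, 0.7, -0.3]
finger_gap: 0.0133
grip_force: 29.7
```

Call:
{"name": "step_arm", "arguments": {
  "moves": [
    [[-6,-25,-2],[0,0,0],10],
    [[-10,-42,-3],[0,0,0],10],
    [[-10,-42,-3],[0,0,0],10],
    [[-10,-42,-3],[0,0,0],10]
  ]
}}

```text
clock: 4.58
tcp_pos: [0.5604, -0.252, 0.1981]
orientation: [-0.001, -0.172, 0.985, 0.001]
wrist_force: [0.3, 0.9, -1.1]
finger_gap: 0.0135
grip_force: 29.7
```

```bash
python3 - <<'E'
from h import *
for i in range(2):
    s=telemetry.get_state();print(s['tcp_pos'],s['orientation'],s['finger_gap'],s['grip_force'],s['wrist_force']); im,P=snap('wrist','w4.png')
np.savez('w4.npz',K=P['camera_matrix'],T=P['pose'])
side,_=snap('side','s4.png')
c=np.zeros((600,800,3),np.uint8);c[:420,:560]=im[:,:,::-1]
u,v=283,195
c[:240,560:800]=cv2.resize(im[v-30:v+30,u-30:u+30,::-1],None,fx=4,fy=4,interpolation=cv2.INTER_CUBIC)
g=(255*(im/255.)**.6).astype(np.uint8)
c[420:600,0:400]=cv2.resize(side[210:300,230:430,::-1],(400,180))
c[420:600,400:760]=cv2.resize(g[210:330,163:403,::-1],(360,180))
cv2.imwrite('pics/c4.png',c)
E
```

```text
[ 0.56043215 -0.2519514   0.19812354] [-7.08120492e-04 -1.71826664e-01  9.85126607e-01  8.15480342e-04] 0.01347094984532252 29.68382477760315 [ 0.27077073  0.93967529 -1.14005353]
[ 0.55995175 -0.25100916  0.1983174 ] [-8.45235835e-04 -1.72256067e-01  9.85051372e-01  9.62792326e-04] 0.01338435652875382 29.683986604213715 [ 0.34688932  0.0675366  -0.18288482]
```

View pics/c4.png

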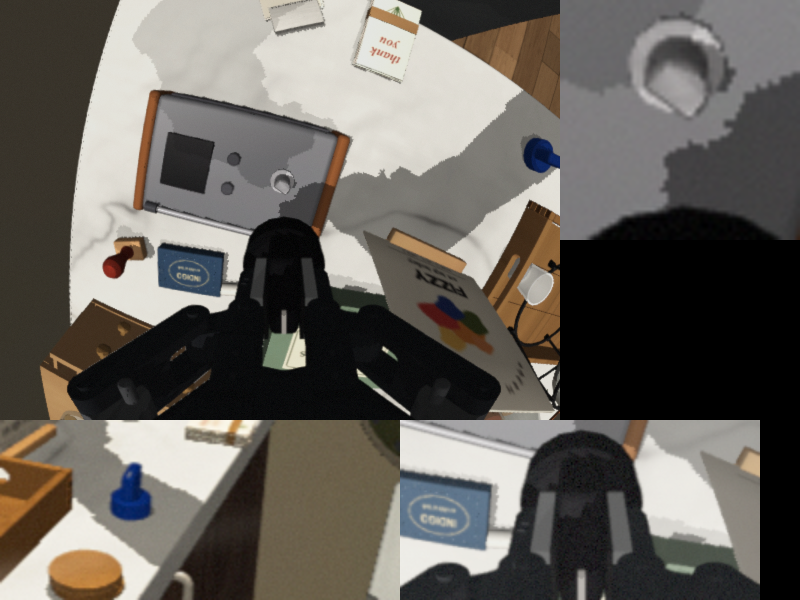

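The shaft is at (283,181), and its flat edge faces the lower left of the image. The knob is held straight, with its pointer towards the bottom. Next I'll measure the D shape's edges closely.

```bash
python3 - <<'E'
from h import *
im=cv2.imread('pics/w4.png')
g=im[163:201,263:303]
c=cv2.resize(g,None,fx=15,fy=15,interpolation=cv2.INTER_CUBIC)
for k in range(0,40,5): cv2.putText(c,str(263+k),(k*15,10),0,.4,(0,255,255)); cv2.line(c,(k*15,0),(k*15,569),(0,90,90),1)
for k in range(0,38,5): cv2.putText(c,str(163+k),(0,k*15+10),0,.4,(0,255,255)); cv2.line(c,(0,k*15),(599,k*15),(0,90,90),1)
cv2.imwrite('pics/c5.png',c)
E
```

```text
(no output)
```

View pics/c5.png

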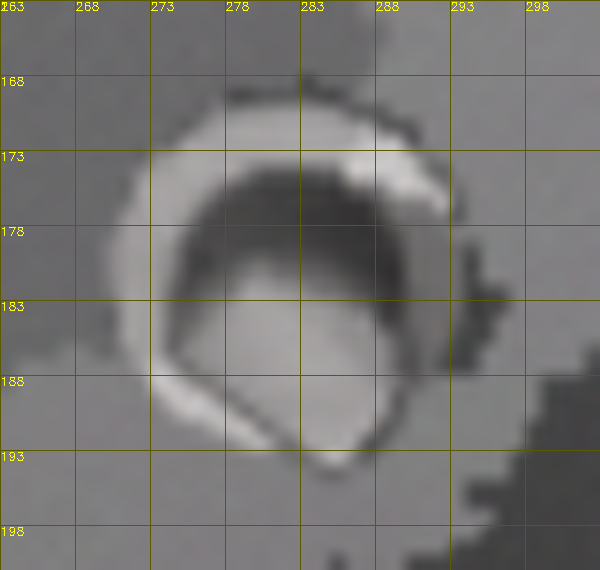

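```bash
python3 - <<'E'
from h import *
from scipy.spatial.transform import Rotation as R
d=np.load('w4.npz');P=dict(camera_matrix=d['K'],pose=d['T'])
f=lambda u,v,z: onz(P,'wrist',(262.5+u/15,162.5+v/15),z)
print('axis',f(293,358,.0775),'ring',f(286,275,.057))
for p,q in[((165,360),(300,460)),((185,355),(320,463)),((162,355),(340,478))]:
    a,b=f(*p,.0775),f(*q,.0775);t=b-a;print('len',np.hypot(*t[:2]),'mid',(a+b)/2,'normals',np.arctan2(t[1],t[0])+np.pi/2,np.arctan2(t[1],t[0])-np.pi/2)
for u,v in((108,280),(455,280),(286,97),(405,370)): print(f(u,v,.057 if u!=405 else .0775))
s=telemetry.get_state();q=s['orientation'];r=R.from_quat([q[1],q[2],q[3],q[0]]).as_matrix();print(s['tcp_pos'],r[:,0],'knob yaw',np.arctan2(-r[1,0],-r[0,0]),s['joint_pos'])
# radio edges
K=P
for uv,z in(((348,137),.055),((322,236),.055),((160,93),.055)):print(onz(P,'wrist',uv,z))
E
```

```text
axis [ 0.54908884 -0.25626111  0.0775    ] ring [ 0.54952966 -0.25658714  0.057     ]
len 0.009565841450578774 mid [ 0.55309394 -0.25842505  0.0775    ] normals 2.8298633060811804 -0.3117293475086127
len 0.009860488298549859 mid [ 0.5526591  -0.25738456  0.0775    ] normals 2.792779280844077 -0.34881337274571633
len 0.012316841428444265 mid [ 0.55310039 -0.25731034  0.0775    ] normals 2.863512799170808 -0.2780798544189851
[ 0.55343989 -0.2665629   0.057     ]
[ 0.54636753 -0.24692083  0.057     ]
[ 0.53922851 -0.26029064  0.057     ]
[ 0.54761208 -0.2501135   0.0775    ]
[ 0.55986501 -0.25027422  0.19891175] [-9.40300177e-01 -3.40345015e-01  9.20856036e-04] knob yaw 0.3472839460945737 [-5.51325831e-01  3.99611864e-01  9.14161121e-02  1.26439569e+00
  2.51719200e-04 -8.98609284e-01]
[ 0.49148498 -0.21451868  0.055     ]
[ 0.58819162 -0.20115988  0.055     ]
[ 0.50839418 -0.38838514  0.055     ]
```

Call:
{"name": "step_arm", "arguments": {
  "moves": [
    [[-2,-3,7],[0,0,0.1],10],
    [[-4,-6,14],[0,0,0.2],10],
    [[-6,-9,21],[0,0,0.3],10],
    [[-8,-12,28],[0,0,0.4],10],
    [[-10,-15,35],[0,0,0.5],10],
    [[-11,-18,42],[0,0,0.6],10],
    [[-11.7,-19.8,48],[0,0,0.66],10],
    [[-11.7,-19.8,48],[0,0,0.66],10]
  ]
}}

```text
clock: 5.4
tcp_pos: [0.5775, -0.2647, 0.1502]
orientation: [-0.001, 0.156, 0.988, 0.001]
wrist_force: [-0.2, 0.2, -0.3]
finger_gap: 0.0137
grip_force: 29.7
```

Call:
{"name": "step_arm", "arguments": {
  "moves": [
    [[0,0,0],[0,0,0],10],
    [[0,0,0],[0,0,0],10]
  ]
}}

```text
clock: 5.57
tcp_pos: [0.5783, -0.2654, 0.152]
orientation: [0.0, 0.155, 0.988, 0.0]
wrist_force: [0.2, 0.1, 0.1]
finger_gap: 0.0135
grip_force: 29.7
```

```bash
python3 - <<'E'
from h import *
for i in range(2):
    s=telemetry.get_state();print(s['tcp_pos'],s['orientation'],s['finger_gap'],s['grip_force']); im,P=snap('wrist','w6.png')
np.savez('w6.npz',K=P['camera_matrix'],T=P['pose'])
im=cv2.imread('pics/w6.png')
g=im[155:210,258:308]
c=np.zeros((600,800,3),np.uint8)
c[:550,:500]=cv2.resize(g,None,fx=10,fy=10,interpolation=cv2.INTER_CUBIC)
for k in range(0,50,5): cv2.putText(c,str(258+k),(k*10,10),0,.35,(0,255,255))
for k in range(5,55,5): cv2.putText(c,str(155+k),(0,k*10+4),0,.35,(0,255,255))
gg=(255*(im/255.)**.5).astype(np.uint8)
c[:400,500:800]=cv2.resize(gg[200:340,231:336],(300,400),interpolation=cv2.INTER_CUBIC)
cv2.imwrite('pics/c6.png',c)
E
```

```text
[ 0.57830941 -0.26541802  0.15200819] [1.48729919e-04 1.54892032e-01 9.87931392e-01 8.96026971e-06] 0.013495509808302117 29.701584577560425
[ 0.57845351 -0.26564408  0.15215907] [ 3.34260852e-04  1.55127975e-01  9.87894323e-01 -8.27422495e-05] 0.013396524043416316 29.70216304063797
```

View pics/c6.png

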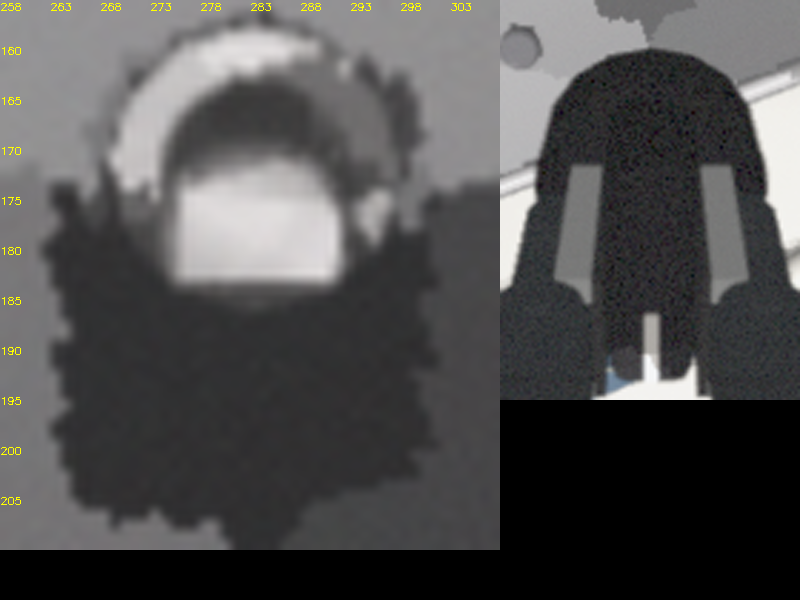

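```bash
python3 - <<'E'
from h import *
from scipy.spatial.transform import Rotation as R
d=np.load('w6.npz');P=dict(camera_matrix=d['K'],pose=d['T'])
s=telemetry.get_state();q=s['orientation'];r=R.from_quat([q[1],q[2],q[3],q[0]]).as_matrix();t=s['tcp_pos']
f=lambda u,v,z: (r.T@(onz(P,'wrist',(257.5+u/10,154.5+v/10),z)-t)*1e3).round(2)
print(t,r[:,0])
for n,u,v,z in[('flat top edge',257,283,.079),('flat L',178,283,.079),('flat R',340,282,.079),('chamf low',257,305,.0775),('round top',257,155,.079),('L',172,230,.079),('R',345,230,.079),('ring top',260,25,.0565),('ringL',108,150,.0565),('ringR',405,150,.0565)]: print(n,f(u,v,z))
print('prev axis',r.T@(np.array([.5492,-.2564,.079])-t)*1e3)
print(s['joint_pos'])
E
```

```text
[ 0.57855045 -0.26580827  0.15218815] [-9.51733129e-01  3.06925419e-01 -9.15307150e-04]
flat top edge [27.31  0.19 73.16]
flat L [27.31 -5.24 73.16]
flat R [27.39  5.89 73.16]
chamf low [25.35  0.19 74.66]
round top [36.32  0.18 73.15]
L [31.06 -5.63 73.16]
R [31.07  6.2  73.16]
ring top [41.41  0.38 95.65]
ringL [ 31.88 -11.02  95.66]
ringR [31.9  11.28 95.66]
prev axis [ 3.08884207e+01 -4.63144385e-02  7.31599154e+01]
[-5.56713325e-01  4.62538862e-01  7.23709808e-02  1.17971417e+00
  1.16720138e-04 -2.44752250e-01]
```

```bash
python3 - <<'E'
from h import *
from scipy.spatial.transform import Rotation as R
d=np.load('w6.npz');P=dict(camera_matrix=d['K'],pose=d['T'])
s=telemetry.get_state();q=s['orientation'];r=R.from_quat([q[1],q[2],q[3],q[0]]).as_matrix();t=s['tcp_pos']
g=lambda u,v,h:(r.T@(onz(P,'wrist',(u,v),t[2]+h)-t)*1e3).round(2)
print(g(283.7,331.5,.023),g(283.7,330,.023),'skirt',g(283.7,216.6,-.027),g(283.7,216.6,-.005))
for u in (540,767): print(g(230.5+(u-500)*.35,199.5+180*.35,-.005))
m=cv2.imread('pics/w6.png').max(2); print(m[208:222,284], m[322:338,284],m[322:338,289])
E
```

```text
[-20.35   0.51 -22.98] [-19.39   0.51 -22.98] skirt [19.68  0.5  26.98] [27.84  0.48  4.97]
[  2.33 -19.86   5.  ]
[ 2.35 21.42  5.  ]
[48 51 50 52 67 55 67 69 52 15 10  9 11  8] [118 125 159 172 178 211 232 238 239 239 238 235 234 233 233 233] [ 11  10  14  13  11  12  15  19  21  19  41 134 216 232 233 233]
```

```bash
python3 - <<'E'
from h import *
from scipy.spatial.transform import Rotation as R
for w,tc in(('w1',None),('w2',None),('w4',None),('w6',None)):
    d=np.load(w+'.npz');T=d['T'];P=dict(camera_matrix=d['K'],pose=T)
    m=cv2.imread(f'pics/{w}.png').max(2)
    # tool frame from camera pose: tool x horizontal dir = cam up projected
    x=T[:3,1].copy();x[2]=0;x/=np.linalg.norm(x);y=T[:3,0]
    u=dict(w1=294,w2=275,w4=284,w6=284)[w]
    rows=dict(w1=(150,240),w2=(175,300),w4=(205,345),w6=(205,345))[w]
    # near skirt edge: first dark row; bar end: last dark row in columns off the line
    cols=[u-4,u+4] if w!='w1' else [u-4,u+4]
    top=[];bot=[]
    for c in range(u-2,u+3):
        k=m[rows[0]:rows[1],c]; top.append(rows[0]+np.argmax(k<35)-.5)
    for c in cols:
        k=m[rows[0]:rows[1],c]; i=np.where(k<35)[0]; bot.append(rows[0]+i[-1]+.5)
    tz=T[2,3]-0.1436
    base=0 if w in('w1','w2') else tz-.027
    a=onz(P,'wrist',(u,np.mean(top)),base)@x; b=onz(P,'wrist',(u,np.mean(bot)),base+.05)@x
    cam=T[:3,3]@x
    print(w,top,bot,'tz',tz,'skirt axis',a-.022,'bar axis',b+.021,'rel cam-83mm',(a-.022-cam)*1e3+83,(b+.021-cam)*1e3+83)
E
```

```text
w1 [np.float64(166.5), np.float64(166.5), np.float64(165.5), np.float64(166.5), np.float64(166.5)] [np.float64(216.5), np.float64(217.5)] tz 0.199850885070174 skirt axis -0.3819977754126021 bar axis -0.3784408025752733 rel cam-83mm -9.123125682353646 -5.566152845024831
w2 [np.float64(190.5), np.float64(190.5), np.float64(190.5), np.float64(190.5), np.float64(190.5)] [np.float64(274.5), np.float64(275.5)] tz 0.08095384067194303 skirt axis -0.38755181937453914 bar axis -0.3846208794102474 rel cam-83mm -2.3478913300028097 0.5830486342889145
w4 [np.float64(216.5), np.float64(216.5), np.float64(216.5), np.float64(216.5), np.float64(216.5)] [np.float64(332.5), np.float64(332.5)] tz 0.19831772623126753 skirt axis -0.4440995163887965 bar axis -0.4418547695682659 rel cam-83mm -1.980474700876826 0.26427211965378206
w6 [np.float64(216.5), np.float64(216.5), np.float64(216.5), np.float64(216.5), np.float64(216.5)] [np.float64(323.5), np.float64(331.5)] tz 0.15199596069852572 skirt axis -0.6345003815862021 bar axis -0.6290909443456325 rel cam-83mm -2.344819574991405 3.0646176655782256
```

Call:
{"name": "step_arm", "arguments": {
  "moves": [
    [[15,0,0],[0,0,0],10],
    [[30,-0.2,5],[0,0,0],10],
    [[30.2,-0.2,20],[0,0,0],10],
    [[30.2,-0.2,35],[0,0,0],10],
    [[30.2,-0.2,40],[0,0,0],10],
    [[30.2,-0.2,40],[0,0,0],10],
    [[30.2,-0.2,40],[0,0,0],10]
  ],
  "grip_force": 33
}}

```text
clock: 6.25
tcp_pos: [0.5498, -0.257, 0.1118]
orientation: [0.0, 0.156, 0.988, 0.0]
wrist_force: [0.4, -0.5, -0.3]
finger_gap: 0.0133
grip_force: 33.2
```

Call:
{"name": "step_arm", "arguments": {
  "moves": [
    [[0,0,2],[0,0,0],10],
    [[0,0,4],[0,0,0],10],
    [[0,0,5],[0,0,0],10],
    [[0,0,5],[0,0,0],10]
  ]
}}

```text
clock: 6.58
tcp_pos: [0.5498, -0.2571, 0.1065]
orientation: [0.0, 0.156, 0.988, 0.0]
wrist_force: [0.5, -0.8, -0.2]
finger_gap: 0.0134
grip_force: 33.2
```

Call:
{"name": "step_arm", "arguments": {
  "moves": [
    [[0,0,1],[0,0,0],10],
    [[0,0,2],[0,0,0],10],
    [[0,0,3],[0,0,0],10],
    [[0,0,3],[0,0,0],10]
  ]
}}

```text
clock: 6.92
tcp_pos: [0.5495, -0.2569, 0.1032]
orientation: [-0.0, 0.156, 0.988, 0.0]
wrist_force: [-0.7, -0.1, -0.6]
finger_gap: 0.0136
grip_force: 33.2
```

Call:
{"name": "step_arm", "arguments": {
  "moves": [
    [[0,0,1],[0,0,0],10],
    [[0,0,2],[0,0,0],10],
    [[0,0,3],[0,0,0],10],
    [[0,0,3],[0,0,0],10]
  ]
}}

```text
clock: 7.25
tcp_pos: [0.5492, -0.2568, 0.1001]
orientation: [-0.0, 0.156, 0.988, 0.0]
wrist_force: [-2.0, 0.8, -0.1]
finger_gap: 0.0131
grip_force: 33.2
```

Call:
{"name": "step_arm", "arguments": {
  "moves": [
    [[0.3,0,1.5],[0,0,0],10],
    [[0.4,0,3],[0,0,0],10],
    [[0.4,0,5],[0,0,0],10],
    [[0.4,0,6],[0,0,0],10],
    [[0.4,0,6],[0,0,0],10]
  ]
}}

```text
clock: 7.67
tcp_pos: [0.5491, -0.2568, 0.0939]
orientation: [-0.0, 0.156, 0.988, 0.0]
wrist_force: [-1.3, 0.8, 0.1]
finger_gap: 0.0133
grip_force: 33.2
```

Call:
{"name": "step_arm", "arguments": {
  "moves": [
    [[0.2,0,1],[0,0,0],10],
    [[0.3,0,2],[0,0,0],10],
    [[0.3,0,3],[0,0,0],10],
    [[0.3,0,4],[0,0,0],10],
    [[0.3,0,4],[0,0,0],10]
  ]
}}

```text
clock: 8.08
tcp_pos: [0.549, -0.2568, 0.0902]
orientation: [0.0, 0.156, 0.988, 0.0]
wrist_force: [-0.6, 0.5, -0.3]
finger_gap: 0.0136
grip_force: 33.2
```

Call:
{"name": "step_arm", "arguments": {
  "moves": [
    [[0.1,0,0.7],[0,0,0],10],
    [[0.1,0,1.4],[0,0,0],10],
    [[0.1,0,2],[0,0,0],10],
    [[0.1,0,2],[0,0,0],10]
  ]
}}

```text
clock: 8.42
tcp_pos: [0.549, -0.2568, 0.0887]
orientation: [0.0, 0.156, 0.988, -0.0]
wrist_force: [-1.3, 0.9, 2.1]
finger_gap: 0.0138
grip_force: 33.6
```

Call:
{"name": "step_arm", "arguments": {
  "moves": [
    [[0.1,0,0.8],[0,0,0],10],
    [[0.1,0,1.6],[0,0,0],10],
    [[0.1,0,2.4],[0,0,0],10],
    [[0.1,0,3],[0,0,0],10],
    [[0.1,0,3],[0,0,0],10]
  ]
}}

```text
clock: 8.83
tcp_pos: [0.5491, -0.2569, 0.086]
orientation: [0.0, 0.156, 0.988, -0.0]
wrist_force: [-2.6, 3.1, 7.1]
finger_gap: 0.0135
grip_force: 34.2
```

Call:
{"name": "step_arm", "arguments": {
  "moves": [
    [[0.2,0.2,0.7],[0,0,0],10],
    [[0.2,0.2,1.4],[0,0,0],10],
    [[0.2,0.2,1.4],[0,0,0],10],
    [[0.2,0.2,1.4],[0,0,0],10]
  ]
}}

```text
clock: 9.17
tcp_pos: [0.5491, -0.2568, 0.0851]
orientation: [0.001, 0.156, 0.988, -0.0]
wrist_force: [-2.2, 0.7, 8.4]
finger_gap: 0.0137
grip_force: 34.4
```

```bash
python3 - <<'E'
from h import *
F=[]
for i in range(4):
    s=telemetry.get_state();F.append(np.r_[s['wrist_force'],s['grip_force'],s['tcp_pos'][2]]);im,_=snap('scene','z.png')
print(np.round(F,4),s['finger_gap'])
a=im[170:280,320:450,::-1];cv2.imwrite('pics/z1.png',cv2.resize(a,None,fx=5,fy=5,interpolation=cv2.INTER_CUBIC))
E
```

```text
[[-2.2082  0.6595  8.3839 34.3522  0.0851]
 [-2.7623  2.6457  8.5281 34.3518  0.0851]
 [-2.8023  1.8125  8.941  34.3509  0.0851]
 [-2.8181  1.2142  8.7107 34.3507  0.0851]] 0.013336637072521326
```

View pics/z1.png

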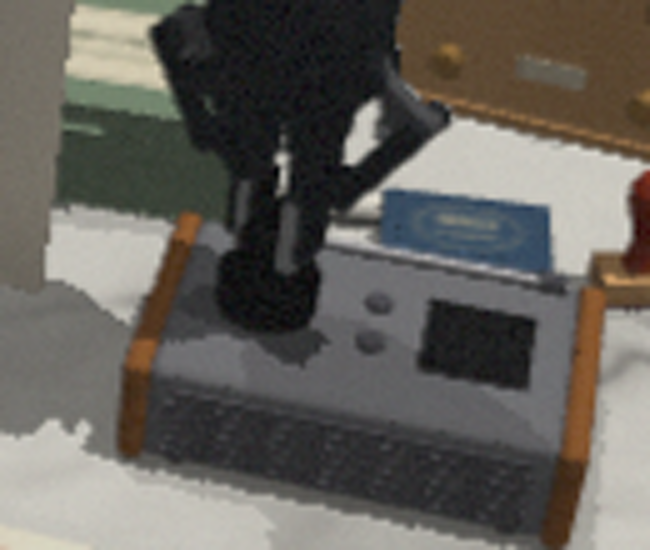

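The knob sits on the shaft close to the panel, and the press reads about 8.7 N. I'll add a little margin and hand in.

Call:
{"name": "step_arm", "arguments": {
  "moves": [
    [[0.1,0,0.4],[0,0,0],10],
    [[0.1,0,0.4],[0,0,0],10],
    [[0.1,0,0.4],[0,0,0],10],
    [[0.1,0,0.4],[0,0,0],10]
  ]
}}

```text
clock: 9.7
tcp_pos: [0.5491, -0.2568, 0.0848]
orientation: [0.001, 0.156, 0.988, -0.0]
wrist_force: [-2.5, 1.1, 8.2]
finger_gap: 0.0137
grip_force: 34.4
```

```bash
python3 - <<'E'
from h import *
s=telemetry.get_state();print(s['wrist_force'],s['tcp_pos'],s['grip_force'])
if 7.5<s['wrist_force'][2]<12: print(env.hand_in())
E
```

```text
[-2.46619898  1.08132741  8.23275361] [ 0.54906687 -0.25684923  0.0848267 ] 34.40559983253479
the job is handed in; nothing more can be done
None
```

I handed the job in at 9.7 s with the knob on the D-shaft, still gripped at about 34 N a finger and pressed in with about 8 N; by the spring figures that holds the shaft a little over 4 mm in.

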